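# Lay the plaster spatula out on the instrument rest

## Robot

A 6-joint arm with a two-finger parallel gripper is mounted at the origin on the work surface. World frame = base frame: x ahead of the robot, y to its left, z up, the work surface at z = 0. Lengths are in m, angles in rad, forces in N, time in s.
With the tool pointing down it reaches from about 0.3 to 0.95 m from the base axis. Payload 3.1 kg.
Tool frame: the origin (TCP) lies between the finger pads; the fingertips stand 8 mm ahead of it and the grasp point (between the pads) lies 11 mm behind it; z points along the fingers, y is the line along which they close (so a half turn about z gives the same grasp; the last joint's range is limited). The gripper opens to 85 mm and grips with 20 to 120 N. Pads are 22 mm wide; open, the fingers measure 114 mm over their backs; the gripper's body (76 mm by 85 mm) begins 54 mm behind the grasp point. The pads swing forward as they close: fully open they stand 13 mm farther back than shut.
Start: joints at [-1.181, 0.308, 1.634, -0, 1.2, -0.07], TCP at [0.277, -0.56, 0.239] pointing down, gripper open.
Joint ranges: [-3.06, 3.06], [-0.79, 1.96], [0.05, 2.63], [-1.19, 4.34], [0.05, 2.64], [-2.94, 2.94]. Speed limits (rad/s): [2.79, 2.79, 3.14, 3.14, 3.14, 3.14].

## Interface

Orientations are given as a unit quaternion [w, x, y, z].
In Python, from bench import robot, viewer, find_in gives the robot as it stands.
- The arm moves only by the tool arm_command, never from a script. Its arguments are lists of equal length, an entry for each row: "slide": the shift along the tool's x, y, z in units of 0.03 m (1.0 is 0.03 m), a list of three; "spin": the turn about the tool's z in units of 90 degrees (1.0 is 90 degrees). A call has exactly 10 rows; each row shifts and turns the commanded pose from where the row before left it, along the tool's axes as they then stand; what a row does not reach is not made up. A row lasts 1/12 s, in which the tool goes at most 41.7 mm and 7.16 degrees, less where a joint would pass 70% of its speed; a pose out of reach is approached as far as the arm can. A call with a number of a shift or a turn outside -1 to 1 is refused whole. A call with a gripper value outside its range is refused whole. "grip" is the opening, from 0 (shut) to 1 (fully open), set as the call begins (left out, the last holds). The fingers move at their own pace and stop on an object; "grip_force" is the grip in N (left out, the last holds). Time passes only in rows, so rows that do not move let the fingers close, or fill a call up. It gives the time, the measured TCP pose, the force, the opening and the grip force at its end, in the units of the state.
- robot.get_state(): the state, without advancing time (a new reading comes with each control period).
- viewer.get_image(name): name is "scene" or "top"; returns (picture, depth): 384x512x3 uint8, blue, green, red; 384x512 float32, m along the optical axis (not along the pixel's ray), 0 where there is no reading.
- viewer.get_calibration(name): a dict with "fx", "fy", "cx", "cy" (pixels), "R" (3x3) and "t" (3): a world point X has camera coordinates R X + t. Camera axes: x right, y down, z forward; pixel columns grow to the right and rows downward; lengths in m; the calibration is good to about 2 mm. A picture is of the moment at which its call begins. get_calibration takes no time and is no camera call.
- robot.job_done(): hands the job in; it is judged then, once.
Trained networks look in the newest picture that a camera, given by its name, has taken for a name from the list of things; names that differ only in an ending like _2 or _b are one class to them, and where a whole thing is asked for, a point or a joint stands for the part that bears it (a point fixed in the world has none). Each returns a list of dicts, best first, with "p" (0 to 1); they miss things now and then, are a little off and sometimes report something else, mostly with a low value. They report only what shows in the picture. A call takes as long as a camera call.
- find_in(thing, camera): "point" ([x, y, z] in m, in the coordinates of the camera as it stood for that picture, good to about 4 mm: the middle of the surface that is visible of it).
The state is a dict: "time": time; "joint_positions": joint angles; "qd": joint speeds; "joint_torque": joint torques, N m; "eef_pos": TCP position; "ee_rot": TCP orientation; "ft_force": force on the tool from outside, world axes, zero at the start; "torque": the same for the moment, N m; "gripper_width": opening from 0.0 (shut) to 1.0 (fully open); "finger_force": force on a finger pad.
Only numpy, scipy, OpenCV 4.12 (cv2) and the standard library are available. Lean on these libraries where they do the work, as an engineer would, in place of code of your own. Each camera call takes 0.05 s, during which the arm holds its last target. There are 200 camera calls.

## Task

Pull the plaster spatula (the tool with the broad flat blade) up out of its cup in the holder and lay it level on the free place of the instrument rest, lowering it gently into the notches before you let go: handle down in both notches with its balance point about midway between the two bars, blade pointing away from the robot. Leave the burnisher standing in its cup, the wax knife lying on its own place, and the jar and the stone cast where they are.

Things in the scene. Friction and masses are not known exactly. Their poses are not given: they have to be found in the camera images.
- spatula: Plaster spatula, 190 mm long, 70 g: round wooden handle 18 mm in diameter, 138 mm long, then a flat steel blade 22 mm wide, 2.5 mm thick, tip rounded. It stands upright, blade up, loosely in one cup of the holder. Origin: centre of the handle's lower end; z runs along the tool to the blade tip, y across the blade's width.
- spatula_balance (a point): Balance point of the spatula, on its axis 62 mm from the handle's lower end.
- spatula_tip (a point): Tip of the spatula's blade, 190 mm from the handle's lower end.
- burnisher: Ball burnisher, 174 mm long: the same wooden handle (18 mm in diameter, 120 mm long) but then a thin steel rod with a 16 mm ball. Stands ball up in the other cup. Origin: centre of the handle's lower end, z along it to the ball. Leave alone.
- holder: Fixed tool holder: grey base plate 70 x 190 x 10 mm carrying two round steel cups, centred 55 mm either side of its centre along its y; x runs across. Cups: rim 85 mm above the bench, inner floor at 13 mm, inner diameter 25 to 27 mm, wall 4 mm. Origin: centre of the underside.
- cup_a (a point): Centre of the mouth of the holder's cup on its +y side (85 mm above the bench).
- cup_b (a point): Centre of the mouth of the holder's cup on its -y side.
- rest: Fixed steel rest: base plate 80 x 160 x 8 mm, two cross bars (8 mm thick, at x = -30 and +30 mm), each with V notches at y = +50 and -50 mm. A tool lies along x (away from the robot) in one pair of notches. Notch bottoms 47 mm, lips 64 mm above the bench, 36 mm over the lips. One place holds the wax knife, the free one has a drip tray below. Origin: centre of the underside.
- place_a (a point): Place on the rest's +y side: midway between its two notches, 60 mm above the bench, where the axis of an 18 mm handle lies; x along the place, away from the robot.
- place_b (a point): Place on the rest's -y side, described likewise.
- knife: Wax knife lying on one place of the rest: dark wooden handle 14 mm in diameter and 85 mm long, thin steel blade, 148 mm in all. Origin on its axis midway between the bars, x to its point. Leave alone.
- drip_tray: White drip tray, 46 x 75 x 10 mm, fixed on the rest's base plate below the free place. Origin: centre of its underside.
- jar: Glass jar with a black lid, 60 mm in diameter, 85 mm high, standing loose. Origin: centre of the underside. Leave alone.
- cast: Yellow dental stone cast, about 75 x 62 x 32 mm, standing loose. Origin: centre of the underside. Leave alone.

How it is judged:
On the way, in this order (a step that is already met when the one before it is completed fails the run):
1. the spatula has been pulled clear out of its cup (height (world z) of spatula above 0.095 m), for 0.1 s.
2. the spatula is brought down into the notches (within 15 mm in height, 20 degrees) while the fingers still hold it (contact force between the fingers and spatula above 0.5 N and ((x of spatula_balance in the frame of place_a between -0.03 and 0.03 m and y of spatula_balance in the frame of place_a between -0.012 and 0.012 m and z of spatula_balance in the frame of place_a between -0.008 and 0.015 m and angle between the z axis of spatula and the x axis of place_a, either way round below 0.35 rad) or (x of spatula_balance in the frame of place_b between -0.03 and 0.03 m and y of spatula_balance in the frame of place_b between -0.012 and 0.012 m and z of spatula_balance in the frame of place_b between -0.008 and 0.015 m and angle between the z axis of spatula and the x axis of place_b, either way round below 0.35 rad))), for 0.1 s.
At the end, for the whole second after the job is handed in: Spatula at rest on the free place, blade away from the robot, within 7 deg; balance point within 25 mm along, 8 across, 6 in height of the place's point. Knife within 12 mm, burnisher (within 14 deg of upright), jar and cast within 20 mm of their starts (((x of spatula_balance in the frame of place_a between -0.025 and 0.025 m and y of spatula_balance in the frame of place_a between -0.008 and 0.008 m and z of spatula_balance in the frame of place_a between -0.006 and 0.006 m and angle between the z axis of spatula and the x axis of place_a, either way round below 0.12 rad and x of spatula_tip in the frame of place_a above 0.09 m) or (x of spatula_balance in the frame of place_b between -0.025 and 0.025 m and y of spatula_balance in the frame of place_b between -0.008 and 0.008 m and z of spatula_balance in the frame of place_b between -0.006 and 0.006 m and angle between the z axis of spatula and the x axis of place_b, either way round below 0.12 rad and x of spatula_tip in the frame of place_b above 0.09 m)) and linear speed of spatula below 0.02 m/s and angular speed of spatula below 0.2 rad/s and distance of knife from where it was at the start of the episode below 0.012 m and angle between burnisher's own z axis and vertical below 0.25 rad and distance of each of burnisher, jar, cast from where it was at the start of the episode below 0.02 m); the robot touches nothing.
It fails at once if the spatula hits or is pressed on the rest harder than 40 N (contact force between spatula and rest above 40 N).
It fails at once if the burnisher is pulled out or thrown over (moved over 40 mm) (distance of burnisher from where it was at the start of the episode above 0.04 m).
It fails at once if the wax knife is knocked off its place (moved over 30 mm) (distance of knife from where it was at the start of the episode above 0.03 m).
It fails at once if the jar or the cast is pushed over 40 mm (distance of any of jar, cast from where it was at the start of the episode above 0.04 m).
It also fails if it takes over 48 s, if anything falls off the work surface, if the arm or the gripper's body presses on something with over 40 N, if the wrist force passes 120 N, or if a joint passes its speed limit or range.

## Working session

There is one attempt and no reset: what is moved stays moved. The work goes in short steps, Python scripts to look and compute and a tool call to move; the robot and the scene stay as the last step left them, time stands still between calls to the robot, and variables do not carry over. Pictures are saved under pics/ and viewed, at most 10 in all, crops included, and the job is handed in when it is done.

Besides the shell and the picture viewer there is one more tool, called as name([rows], argument=value, ...), one row to a line, values as JSON. arm_command: Moves the arm, as the interface text tells. Shifts and turns lie within -1 to 1; 1 stands for 0.03 m of shift or 90 degrees of turn. Its arguments: {"type":"object","properties":{"slide":{"type":"array","items":{"type":"array","items":{"type":"number","minimum":-1,"maximum":1}}},"spin":{"type":"array","items":{"type":"number","minimum":-1,"maximum":1}},"grip":{"type":"number"},"grip_force":{"type":"number"}},"required":["slide","spin"]}

```bash
mkdir -p pics; ls
cat > h.py <<'E'
import numpy as np, cv2
from bench import robot, viewer, find_in
def world(c,p):
    k=viewer.get_calibration(c); return np.array(k["R"]).T@(np.array(p)-np.array(k["t"]))
def cloud(c,d):
    k=viewer.get_calibration(c); v,u=np.mgrid[:d.shape[0],:d.shape[1]]
    P=np.stack([(u-k["cx"])/k["fx"]*d,(v-k["cy"])/k["fy"]*d,d],-1)
    return (P-np.array(k["t"]))@np.array(k["R"])
E
python3 - <<'E'
from h import *
for c in ("scene","top"):
    im,d=viewer.get_image(c); cv2.imwrite(f"pics/{c}0.png",im); np.savez(f"{c}0.npz",im=im,d=d)
    k=viewer.get_calibration(c); print(c,np.round(-np.array(k["R"]).T@k["t"],3))
    for n in ["spatula","burnisher","holder","rest","knife","drip_tray","jar","cast"]:
        print(n,[(np.round(world(c,r["point"]),3).tolist(),round(r["p"],2)) for r in find_in(n,c)[:2]])
s=robot.get_state();print(s)
E
```

```text
pics
scene [ 1.047 -0.254  0.794]
spatula [([0.507, 0.263, 0.149], 0.61), ([0.563, -0.252, 0.009], 0.47)]
burnisher [([0.522, 0.157, 0.126], 0.81), ([0.388, -0.011, 0.022], 0.48)]
holder [([0.529, 0.212, 0.009], 0.73)]
rest [([0.559, -0.249, 0.009], 0.63)]
knife [([0.563, -0.294, 0.061], 0.91), ([0.507, 0.262, 0.149], 0.63)]
drip_tray [([0.546, -0.191, 0.008], 0.73)]
jar [([0.747, -0.024, 0.08], 0.69), ([0.526, 0.212, 0.008], 0.44)]
cast [([0.389, -0.012, 0.021], 0.62), ([0.558, -0.291, 0.063], 0.16)]
top [ 0.448 -0.01   1.314]
spatula [([0.506, 0.264, 0.145], 0.54)]
burnisher [([0.547, -0.257, 0.012], 0.17)]
holder [([0.511, 0.213, 0.01], 0.66)]
rest [([0.552, -0.255, 0.008], 0.69)]
knife [([0.56, -0.293, 0.064], 0.58), ([0.504, 0.263, 0.145], 0.26)]
drip_tray [([0.556, -0.194, 0.013], 0.62), ([0.515, 0.212, 0.01], 0.37)]
jar [([0.727, -0.017, 0.083], 0.71)]
cast [([0.379, -0.011, 0.025], 0.82), ([0.504, 0.263, 0.145], 0.19)]
{'time': 0.9, 'joint_positions': array([-1.18068102e+00,  3.08053593e-01,  1.63376147e+00, -9.69038581e-06,
        1.19972327e+00, -6.96957657e-02]), 'qd': array([ 2.73715693e-04, -6.89653413e-05,  4.11523368e-04,  2.03848975e-04,
       -5.94063297e-04, -3.15700402e-04]), 'joint_torque': array([ 9.01709864e-04, -4.15271366e+01, -2.77086622e+01, -5.98480165e-05,
        6.19909624e-04, -1.88289235e-06]), 'eef_pos': array([ 0.27734567, -0.56011812,  0.23931935]), 'ee_rot': array([ 2.75331956e-05,  9.73687525e-01,  2.27887259e-01, -1.24828232e-07]), 'ft_force': array([-0.35796944,  0.5612992 ,  0.01631877]), 'torque': array([-0.05985997, -0.00511392,  0.03611268]), 'finger_force': 0.0, 'gripper_width': 1.000534964547028}
```

View pics/scene0.png

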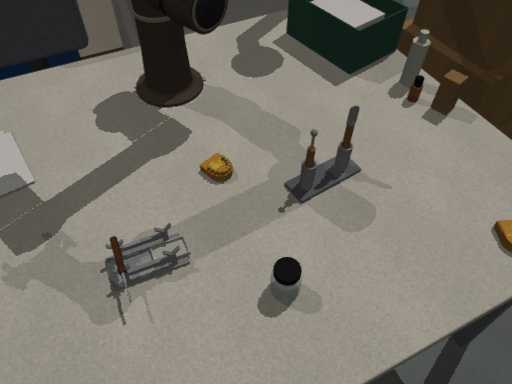

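View pics/top0.png

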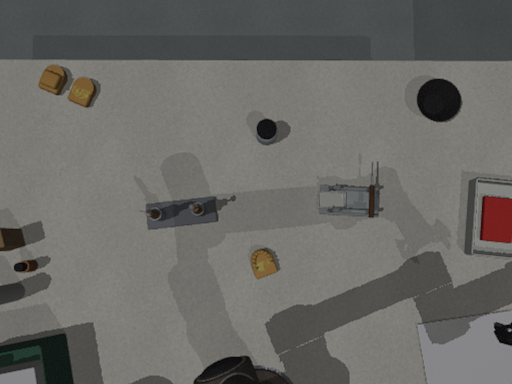

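The scene picture shows the spatula at about (348,135), broad blade up at (353,115), in the far cup. The burnisher is at (312,155), and the rest has the knife on its left place (118,255) and the free place with the tray on the right (150,255). In the top view the rest is at (350,200) and the holder at (180,212), yawed a few degrees. The tool can only spin about its vertical axis, so I plan to grip the top of the handle, pull it out, and tilt it about the pad axis against the rest's near bar.

Run:
```python
from h import *
for c in ("scene","top"):
    f=np.load(c+"0.npz"); P=cloud(c,f["d"]); im=f["im"]; ok=f["d"]>0
    print("==",c, viewer.get_calibration(c)["fx"])
    X=P[...,0];Y=P[...,1];Z=P[...,2]
    # bench bias
    m=ok&(abs(X-.55)<.15)&(abs(Y)<.1)&(Z<.015); print("bench z",np.median(Z[m]))
    m=ok&(np.hypot(X-.507,Y-.263)<.04)&(Z>.09)
    for a in range(90,215,10):
        q=P[m&(Z>=a/1e3)&(Z<(a+10)/1e3)]
        if len(q): print(a,len(q),np.round(q.mean(0),4),np.round(q.std(0)[:2],4))
    b=P[m&(Z>.16)]
    if len(b)>5:
        w,v=np.linalg.eigh(np.cov((b-b.mean(0)).T)); print("blade eig",np.sqrt(w).round(4),v.T.round(3),"zmax",b[:,2].max())
    # holder plate
    m=ok&(abs(X-.52)<.1)&(abs(Y-.212)<.14)&(abs(Z-.01)<.005)
    r=cv2.minAreaRect(P[m][:,:2].astype(np.float32)); print("holder",r)
    m=ok&(abs(X-.555)<.07)&(abs(Y+.25)<.11)&(Z>.004)&(Z<.075)
    print("rest",cv2.minAreaRect(P[m][:,:2].astype(np.float32)))
    # bars by height
    m2=m&(Z>.03); q=P[m2]; 
    for y0 in np.arange(-.34,-.15,.02):
        for s in (-1,1):
            g=q[(abs(q[:,1]-y0)<.01)&((q[:,0]-.553)*s>.012)&(abs(q[:,0]-.553)<.045)]
            if len(g): print(round(y0,2),s,len(g),np.round(np.median(g,0),4),round(g[:,2].max(),3))
S=[]
f=np.load("scene0.npz"); 
cv2.imwrite("pics/crop.png",np.hstack([cv2.resize(f["im"][220:300,90:200],None,fx=4,fy=4,interpolation=2),cv2.resize(f["im"][95:175,310:375],None,fx=4,fy=4,interpolation=2)]))
```

```text
== scene 425.2182290418054
bench z -0.0008591661392496521
90 22 [0.5113 0.2637 0.0949] [0.0042 0.0035]
100 28 [0.5117 0.264  0.1052] [0.0042 0.004 ]
110 24 [0.5117 0.2649 0.1151] [0.0037 0.0042]
120 24 [0.5123 0.2642 0.1252] [0.0037 0.0039]
130 26 [0.5109 0.2637 0.1342] [0.0045 0.0035]
140 30 [0.5113 0.2648 0.145 ] [0.0042 0.0049]
150 44 [0.5097 0.2677 0.1543] [0.0032 0.0058]
160 33 [0.5077 0.268  0.1649] [0.0019 0.0063]
170 34 [0.5077 0.2679 0.1753] [0.0022 0.0065]
180 37 [0.5075 0.2684 0.1854] [0.0019 0.0064]
190 31 [0.5071 0.2678 0.1952] [0.0019 0.006 ]
200 6 [0.5067 0.2679 0.2011] [0.0007 0.0036]
blade eig [0.0012 0.0064 0.012 ] [[ 0.97  -0.242  0.021]
 [ 0.242  0.97  -0.002]
 [-0.02   0.007  1.   ]] zmax 0.2030227541637605
holder ((0.5158911943435669, 0.21325437724590302), (0.07236243784427643, 0.19223670661449432), 7.178242206573486)
rest ((0.5506523251533508, -0.24699048697948456), (0.1194944828748703, 0.18616154789924622), 13.27359390258789)
-0.32 -1 1 [ 0.5178 -0.3105  0.0578] 0.058
-0.32 1 7 [ 0.5785 -0.3111  0.0587] 0.061
-0.3 -1 93 [ 0.5216 -0.2965  0.0618] 0.066
-0.3 1 1
[... 1496 characters left out ...]
6428833008)
-0.32 -1 2 [ 0.5187 -0.3101  0.059 ] 0.059
-0.32 1 3 [ 0.5788 -0.3101  0.0634] 0.064
-0.3 -1 58 [ 0.5214 -0.296   0.0622] 0.069
-0.3 1 61 [ 0.5789 -0.2966  0.0618] 0.069
-0.28 -1 48 [ 0.5209 -0.2859  0.0593] 0.069
-0.28 1 40 [ 0.5785 -0.2809  0.0431] 0.066
-0.26 -1 27 [ 0.5196 -0.2584  0.0403] 0.044
-0.26 1 25 [ 0.5809 -0.2615  0.04  ] 0.047
-0.24 -1 24 [ 0.522  -0.2415  0.0393] 0.047
-0.24 1 23 [ 0.581  -0.2407  0.0396] 0.046
-0.22 -1 23 [ 0.5219 -0.2213  0.0416] 0.06
-0.22 1 26 [ 0.5811 -0.2202  0.0399] 0.066
-0.2 -1 32 [ 0.5224 -0.1999  0.0522] 0.062
-0.2 1 29 [ 0.5826 -0.2013  0.0543] 0.063
-0.18 -1 15 [ 0.5235 -0.1818  0.0581] 0.064
-0.18 1 13 [ 0.5839 -0.1852  0.0585] 0.063
```

View pics/crop.png

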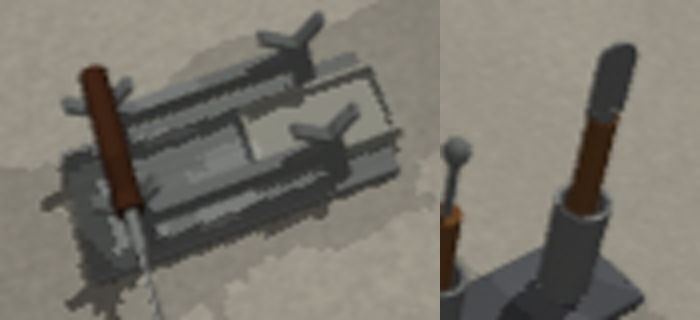

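The crop shows the blade's broad side facing the camera and the empty Y-notches over the tray, which is the rest's +y place. First I'll line up the wrist with the blade normal.

arm_command([
  [0, 0, -0.1],
  [0, 0, -0.1],
  [0, 0, -0.1],
  [0, 0, -0.1],
  [0, 0, -0.1],
  [0, 0, -0.1],
  [0, 0, -0.1],
  [0, 0, 0],
  [0, 0, 0],
  [0, 0, 0],
], spin=[-0.06, -0.06, -0.06, -0.06, -0.06, -0.06, -0.06, -0.06, -0.06, 0], grip=1, grip_force=30)

```text
time: 1.73
eef_pos: [0.2774, -0.5601, 0.2604]
ee_rot: [0.0, 0.793, 0.609, -0.0]
ft_force: [0.3, 0.9, -0.2]
gripper_width: 0.998
finger_force: 0.0
```

```bash
cat >> h.py <<'E'
from scipy.spatial.transform import Rotation as Ro
def pose():
    s=robot.get_state(); q=s["ee_rot"]; return s,np.array(s["eef_pos"]),Ro.from_quat([q[1],q[2],q[3],q[0]]).as_matrix()
def go(target):
    s,p,R=pose(); d=R.T@(np.array(target)-p); print("t",s["time"],"pos",p.round(4),"yaw_x",np.degrees(np.arctan2(R[1,0],R[0,0])).round(2),"tilt",R[2].round(3),"units",(d/.03).round(2),"F",s["ft_force"].round(1),"w",round(s["gripper_width"],3),s["finger_force"])
E
python3 - <<'E'
from h import *
for c in ("scene","top"):
    f=np.load(c+"0.npz"); P=cloud(c,f["d"]); X,Y,Z=P[...,0],P[...,1],P[...,2]
    for x0 in (.523,.584):
        m=(abs(X-x0)<.012)&(abs(Y+.195)<.035)&(Z>.045)&(Z<.07); q=P[m]
        for s,z0 in ((.05,.057),(.057,.063)):
            g=q[(q[:,2]>s)&(q[:,2]<z0)]; y=g[:,1]; mid=(y.min()+y.max())/2
            L,H=y[y<mid],y[y>=mid]; print(c,x0,s,len(L),len(H),L.mean().round(4),H.mean().round(4),((L.mean()+H.mean())/2).round(4), ((y.min()+y.max())/2).round(4), g[:,0].mean().round(4))
go([.5065,.268,.26])
E
```

```text
scene 0.523 0.05 16 17 -0.2012 -0.1853 -0.1933 -0.1935 0.5235
scene 0.523 0.057 12 14 -0.2072 -0.1794 -0.1933 -0.1932 0.5233
scene 0.584 0.05 19 18 -0.2031 -0.1873 -0.1952 -0.1941 0.5838
scene 0.584 0.057 14 14 -0.2092 -0.1822 -0.1957 -0.1956 0.5832
top 0.523 0.05 10 7 -0.1974 -0.1852 -0.1913 -0.1901 0.5239
top 0.523 0.057 10 7 -0.2053 -0.1795 -0.1924 -0.1935 0.5237
top 0.584 0.05 9 7 -0.203 -0.1888 -0.1959 -0.1961 0.5836
top 0.584 0.057 11 9 -0.2076 -0.1835 -0.1955 -0.1954 0.5833
t 1.7333 pos [ 0.2774 -0.5601  0.2604] yaw_x 75.03 tilt [-0.  0. -1.] units [2.864e+01 2.500e-01 1.000e-02] F [ 0.3  0.9 -0.2] w 0.998 0.0
```

arm_command([
  [0.5, 0, 0],
  [1, 0, 0],
  [1, 0, 0],
  [1, 0, 0],
  [1, 0, 0],
  [1, 0, 0],
  [1, 0, 0],
  [1, 0, 0],
  [1, 0, 0],
  [1, 0, 0],
], spin=[0, 0, 0, 0, 0, 0, 0, 0, 0, 0])

```text
time: 2.57
eef_pos: [0.3515, -0.2835, 0.2604]
ee_rot: [0.0, 0.795, 0.607, 0.0]
ft_force: [0.1, -0.5, -1.2]
gripper_width: 1.002
finger_force: 0.0
```

arm_command([
  [1, 0, 0],
  [1, 0, 0],
  [1, 0, 0],
  [1, 0, 0],
  [1, 0, 0],
  [1, 0, 0],
  [1, 0, 0],
  [1, 0, 0],
  [1, 0, 0],
  [1, 0, 0],
], spin=[0, 0, 0, 0, 0, 0, 0, 0, 0, 0])

```text
time: 3.4
eef_pos: [0.4295, 0.0063, 0.2606]
ee_rot: [0.0, 0.794, 0.607, 0.0]
ft_force: [1.5, -0.4, 0.4]
gripper_width: 1.0
finger_force: 0.0
```

arm_command([
  [1, 0, 0],
  [1, 0, 0],
  [1, 0, 0],
  [1, 0, 0],
  [1, 0, 0],
  [1, 0, 0],
  [1, 0, 0],
  [1, 0, 0],
  [0.5, 0, 0],
  [0, 0, 0],
], spin=[0, 0, 0, 0, 0, 0, 0, 0, 0, 0])

```text
time: 4.23
eef_pos: [0.4961, 0.2538, 0.2603]
ee_rot: [-0.0, 0.793, 0.609, 0.001]
ft_force: [-0.3, -0.2, 0.3]
gripper_width: 1.003
finger_force: 0.0
```

```bash
python3 -c "
from h import *
go([.5065,.268,.26]);print(robot.get_state()['joint_positions'].round(2))"
```

```text
t 4.2333 pos [0.4961 0.2538 0.2603] yaw_x 75.02 tilt [ 0.001  0.    -1.   ] units [0.55 0.21 0.01] F [-0.3 -0.2  0.3] w 1.003 0.0
[0.39 0.16 1.77 0.   1.21 0.66]
```

arm_command([
  [0.3, 0.1, 0],
  [0.25, 0.1, 0],
  [0, 0, 0.5],
  [0, 0, 0.7],
  [0, 0, 0.7],
  [0, 0, 0.7],
  [0, 0, 0.6],
  [0, 0, 0.3],
  [0, 0, 0.1],
  [0, 0, 0],
], spin=[0, 0, 0, 0, 0, 0, 0, 0, 0, 0])

```text
time: 5.07
eef_pos: [0.5055, 0.2648, 0.1518]
ee_rot: [-0.0, 0.794, 0.608, -0.001]
ft_force: [0.3, 0.7, 0.3]
gripper_width: 0.997
finger_force: 0.0
```

```bash
python3 -c "
from h import *
go([.5065,.268,.142])
im,d=viewer.get_image('scene'); P=cloud('scene',d)
cv2.imwrite('pics/s1.png',cv2.resize(im[60:200,270:450],None,fx=4,fy=4,interpolation=2))"
```

```text
t 5.0667 pos [0.5055 0.2648 0.1518] yaw_x 74.88 tilt [-0.001 -0.001 -1.   ] units [0.11 0.   0.33] F [0.3 0.7 0.3] w 0.997 0.0
```

View pics/s1.png

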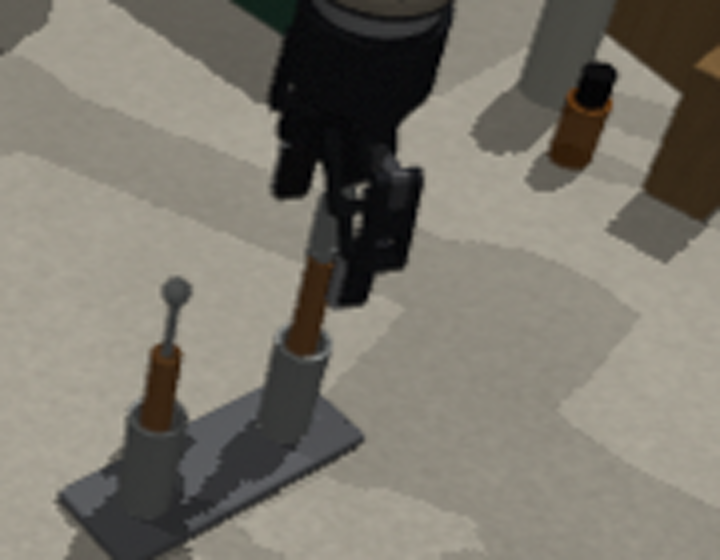

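The fingers straddle the blade, with the blade at about (325,225) in the crop. I'll lower the last 10 mm and then close.

arm_command([
  [0.1, 0, 0.1],
  [0, 0, 0.1],
  [0, 0, 0.1],
  [0, 0, 0.03],
  [0, 0, 0],
  [0, 0, 0],
  [0, 0, 0],
  [0, 0, 0],
  [0, 0, 0],
  [0, 0, 0],
], spin=[0, 0, 0, 0, 0, 0, 0, 0, 0, 0])

```text
time: 5.95
eef_pos: [0.5064, 0.2684, 0.1425]
ee_rot: [0.0, 0.794, 0.608, 0.0]
ft_force: [-0.5, 0.3, 0.2]
gripper_width: 1.0
finger_force: 0.0
```

arm_command([
  [0, 0, 0],
  [0, 0, 0],
  [0, 0, 0],
  [0, 0, 0],
  [0, 0, 0],
  [0, 0, 0],
  [0, 0, 0],
  [0, 0, 0],
  [0, 0, 0],
  [0, 0, 0],
], spin=[0, 0, 0, 0, 0, 0, 0, 0, 0, 0], grip=0, grip_force=30)

```text
time: 6.78
eef_pos: [0.5065, 0.2684, 0.1425]
ee_rot: [0.0, 0.794, 0.608, 0.0]
ft_force: [-0.1, 0.0, 0.5]
gripper_width: 0.194
finger_force: 29.4
```

```bash
python3 -c "
from h import *
go([.5065,.268,.142])
im,d=viewer.get_image('scene'); P=cloud('scene',d)
cv2.imwrite('pics/s2.png',cv2.resize(im[80:180,290:420],None,fx=5,fy=5,interpolation=2))"
```

```text
t 6.7833 pos [0.5065 0.2684 0.1425] yaw_x 74.94 tilt [ 0.  0. -1.] units [-0.01  0.    0.02] F [-0.1  0.   0.5] w 0.194 29.369342923164368
```

View pics/s2.png

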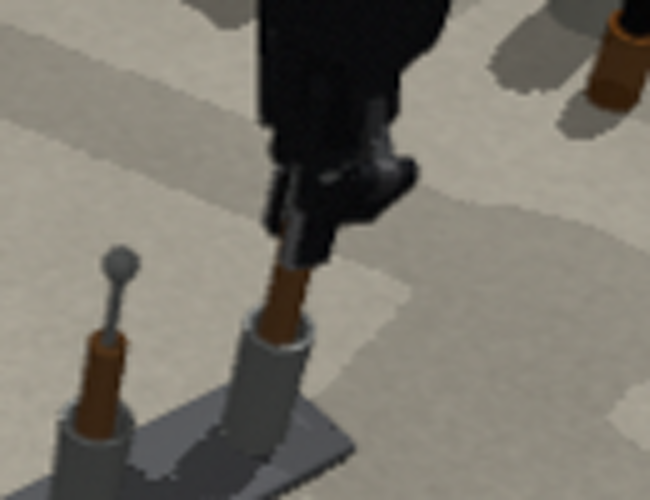

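arm_command([
  [0, 0, -0.2],
  [0, 0, -0.4],
  [0, 0, -0.5],
  [0, 0, -0.6],
  [0, 0, -0.8],
  [0, 0, -0.8],
  [0, 0, -0.8],
  [0, 0, -0.8],
  [0, 0, -0.8],
  [0, 0, -0.8],
], spin=[0, 0, 0, 0, 0, 0, 0, 0, 0, 0])

```text
time: 7.67
eef_pos: [0.5061, 0.2682, 0.3396]
ee_rot: [0.0, 0.794, 0.608, 0.0]
ft_force: [0.7, -0.7, -0.5]
gripper_width: 0.194
finger_force: 29.3
```

arm_command([
  [0, 0, 0],
  [0, 0, 0],
  [0, 0, 0],
  [0, 0, 0],
  [0, 0, 0],
  [0, 0, 0],
  [0, 0, 0],
  [0, 0, 0],
  [0, 0, 0],
  [0, 0, 0],
], spin=[0.08, 0.08, 0.08, 0.08, 0.08, 0.08, 0.08, 0.08, 0.08, 0.08])

```text
time: 8.5
eef_pos: [0.5061, 0.2682, 0.3383]
ee_rot: [-0.0, 1.0, 0.026, 0.0]
ft_force: [-0.9, 0.3, -1.0]
gripper_width: 0.191
finger_force: 29.4
```

```bash
cat > axis.py <<'E'
from h import *
# fit the handle axis from scene depth, below the fingertips
def axis(c="scene",dz=(.012,.16),rad=.06,zmin=.02,name=None):
    s,p,R=pose(); im,d=viewer.get_image(c); P=cloud(c,d)
    hsv=cv2.cvtColor(im,cv2.COLOR_BGR2HSV); wood=(hsv[...,1]>110)&(d>0)
    m=wood&(np.linalg.norm(P-p,axis=-1)<.2)&(P[...,2]<p[2]+.03)&(P[...,2]>zmin)
    if name: cv2.imwrite(name,im)
    q=P[m]; n,l=cv2.connectedComponents(m.astype(np.uint8)); 
    for i in range(1,n):
        g=P[l==i]
        if len(g)<25: continue
        l0=cv2.fitLine(g.astype(np.float32),cv2.DIST_HUBER,0,.01,.01).ravel(); v=l0[:3]*np.sign(l0[2])
        t=(g-l0[3:])@v; print(c,len(g),"dir",v.round(3),"lo",(l0[3:]+v*t.min()).round(4),"hi",(l0[3:]+v*t.max()).round(4))
    print("tcp",p.round(4))
E
python3 -c "
from axis import *
go([.48,-.192,.33]); axis(name='pics/s3.png')"
```

```text
t 8.5 pos [0.5061 0.2682 0.3383] yaw_x 2.97 tilt [ 0. -0. -1.] units [-1.67 15.28  0.27] F [-0.9  0.3 -1. ] w 0.191 29.3830606341362
scene 382 dir [0.006 0.03  1.   ] lo [0.5135 0.2615 0.2281] hi [0.5142 0.265  0.3458]
tcp [0.5061 0.2682 0.3383]
```

arm_command([
  [0, 0, 0],
  [0, 0.5, 0],
  [0.1, 0.8, 0],
  [0, 1, 0],
  [0, 1, 0],
  [0, 1, 0],
  [0, 1, 0],
  [0, 1, 0],
  [0, 1, 0],
  [0, 1, 0],
], spin=[0.06, 0, 0, 0, 0, 0, 0, 0, 0, 0])

```text
time: 9.38
eef_pos: [0.4995, 0.0173, 0.3381]
ee_rot: [0.0, 1.0, -0.016, 0.0]
ft_force: [0.9, -0.7, -0.8]
gripper_width: 0.194
finger_force: 29.4
```

arm_command([
  [0, 1, 0],
  [0, 1, 0],
  [0, 1, 0],
  [0, 1, 0],
  [0, 1, 0],
  [0, 1, 0],
  [0, 0.7, 0],
  [0, 0.3, 0],
  [0, 0, 0],
  [0, 0, 0],
], spin=[0, 0, 0, 0, 0, 0, 0, 0, 0, 0])

```text
time: 10.22
eef_pos: [0.4923, -0.1902, 0.3375]
ee_rot: [-0.001, 1.0, -0.018, -0.0]
ft_force: [-0.4, 0.7, -0.5]
gripper_width: 0.193
finger_force: 29.4
```

```bash
python3 -c "
from axis import *
go([.492,-.192,.150]); axis(); axis('top')"
```

```text
t 10.2167 pos [ 0.4923 -0.1902  0.3375] yaw_x -2.06 tilt [-0.    -0.001 -1.   ] units [-0.01  0.07  6.25] F [-0.4  0.7 -0.5] w 0.193 29.427432417869568
scene 517 dir [-0.003 -0.011  1.   ] lo [ 0.503  -0.1907  0.2268] hi [ 0.5027 -0.1921  0.3528]
tcp [ 0.4923 -0.1902  0.3375]
tcp [ 0.4925 -0.1896  0.3374]
```

arm_command([
  [0, 0.05, 0.5],
  [0, 0, 0.8],
  [0, 0, 0.8],
  [0, 0, 0.8],
  [0, 0, 0.8],
  [0, 0, 0.8],
  [0, 0, 0.8],
  [0, 0, 0.6],
  [0, 0, 0.3],
  [0, 0, 0],
], spin=[0, 0, 0, 0, 0, 0, 0, 0, 0, 0], grip_force=24)

```text
time: 11.15
eef_pos: [0.4911, -0.1899, 0.149]
ee_rot: [-0.001, 1.0, -0.017, -0.002]
ft_force: [0.2, -0.6, -0.5]
gripper_width: 0.19
finger_force: 29.4
```

```bash
python3 -c "
from axis import *
go([.511,-.1925,.149]); axis(); go([.511,-.1925,.149])"
```

```text
t 11.15 pos [ 0.4911 -0.1899  0.149 ] yaw_x -1.95 tilt [-0.005 -0.002 -1.   ] units [ 0.67  0.07 -0.  ] F [ 0.2 -0.6 -0.5] w 0.19 29.423369765281677
scene 280 dir [0.003 0.006 1.   ] lo [ 0.5006 -0.1911  0.0413] hi [ 0.5009 -0.1904  0.1704]
scene 225 dir [-0.999  0.05   0.002] lo [ 0.5889 -0.2948  0.0623] hi [ 0.5039 -0.2906  0.0624]
tcp [ 0.4911 -0.1899  0.149 ]
t 11.2 pos [ 0.4923 -0.1907  0.1508] yaw_x -1.97 tilt [-0.002 -0.001 -1.   ] units [0.63 0.04 0.06] F [ 0.8 -0.9 -0.9] w 0.191 29.423570930957794
```

```bash
python3 -c "
from h import *
im,d=viewer.get_image('scene'); P=cloud('scene',d)
cv2.imwrite('pics/s4.png',cv2.resize(im[180:310,70:220],None,fx=4.5,fy=4.5,interpolation=2))
for v in range(200,275,3):
    m=(d[v]>0)&(np.abs(P[v,:,1]+.19)<.025)&(P[v,:,0]>.485)&(P[v,:,0]<.512)&(P[v,:,2]>.012)
    if m.sum(): print(v,np.where(m)[0][[0,-1]],P[v][m].mean(0).round(3),im[v][m].mean(0).round(0))
"
```

```text
200 [149 158] [ 0.501 -0.193  0.125] [33. 50. 70.]
203 [150 159] [ 0.501 -0.193  0.115] [36. 53. 72.]
206 [151 159] [ 0.502 -0.193  0.107] [29. 48. 68.]
209 [152 160] [ 0.502 -0.193  0.096] [28. 47. 67.]
212 [153 161] [ 0.502 -0.193  0.085] [26. 45. 65.]
215 [154 162] [ 0.501 -0.192  0.074] [28. 46. 66.]
218 [155 163] [ 0.502 -0.192  0.064] [30. 49. 68.]
221 [155 163] [ 0.501 -0.193  0.053] [34. 52. 71.]
224 [156 164] [ 0.501 -0.193  0.041] [44. 57. 70.]
227 [157 163] [ 0.501 -0.195  0.031] [67. 69. 68.]
```

View pics/s4.png

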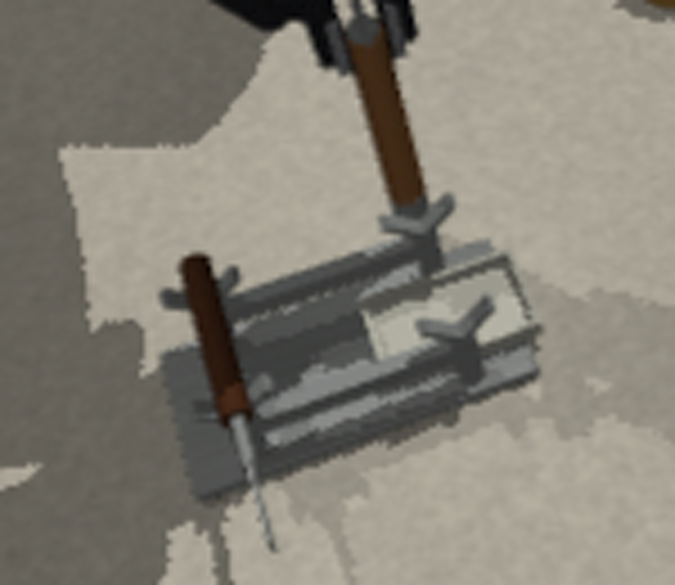

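The picture shows the handle hanging straight, held at its top (370,45). Its foot is behind the near notch of the free place (415,215), in line with both notches. Next I'll push slowly against the near bar to start the tilt.

arm_command([
  [0.2, 0.05, 0],
  [0.2, 0, 0],
  [0.1, 0, 0],
  [0.1, 0, 0],
  [0.15, 0, 0],
  [0.15, 0, 0],
  [0.15, 0, 0],
  [0.15, 0, 0],
  [0.15, 0, 0.05],
  [0.15, 0, 0.05],
], spin=[0.004, 0, 0, 0, 0, 0, 0, 0, 0, 0], grip_force=20)

```text
time: 12.08
eef_pos: [0.5382, -0.1953, 0.1484]
ee_rot: [-0.0, 1.0, -0.021, 0.0]
ft_force: [-0.5, 0.9, 0.2]
gripper_width: 0.193
finger_force: 29.7
```

```bash
python3 -c "
from axis import *
go([.5453,-.1942,.1462]); axis(zmin=.04)"
```

```text
t 12.0833 pos [ 0.5382 -0.1953  0.1484] yaw_x -2.45 tilt [ 0. -0. -1.] units [ 0.24 -0.05  0.07] F [-0.5  0.9  0.2] w 0.193 29.679270386695862
scene 155 dir [ 0.276 -0.033  0.961] lo [ 0.5171 -0.1936  0.0467] hi [ 0.5492 -0.1974  0.1582]
scene 225 dir [-0.999  0.049  0.005] lo [ 0.5887 -0.2947  0.0621] hi [ 0.5032 -0.2905  0.0626]
tcp [ 0.5382 -0.1953  0.1484]
```

It is tilting as planned, now about 16° with almost no force. I'll follow the arc.

arm_command([
  [0.24, -0.05, 0.07],
  [0.28, 0, 0.09],
  [0.27, 0, 0.11],
  [0.25, 0, 0.13],
  [0.25, 0, 0.15],
  [0.23, 0, 0.17],
  [0.22, 0, 0.19],
  [0.2, 0, 0.2],
  [0.18, 0, 0.22],
  [0, 0, 0],
], spin=[0, 0, 0, 0, 0, 0, 0, 0, 0, 0])

```text
time: 12.97
eef_pos: [0.602, -0.1964, 0.107]
ee_rot: [-0.0, 1.0, -0.021, -0.0]
ft_force: [0.3, -0.1, 0.5]
gripper_width: 0.192
finger_force: 26.6
```

```bash
python3 -c "
from axis import *
go([.6113,-.1967,.0933]); axis(zmin=.04)"
```

```text
t 12.9667 pos [ 0.602  -0.1964  0.107 ] yaw_x -2.42 tilt [-0. -0. -1.] units [ 0.31 -0.    0.46] F [ 0.3 -0.1  0.5] w 0.192 26.647824347019196
scene 88 dir [ 0.813 -0.144  0.565] lo [ 0.5543 -0.1902  0.0905] hi [ 0.6124 -0.2004  0.1309]
scene 227 dir [-0.999  0.048  0.009] lo [ 0.5885 -0.2947  0.062 ] hi [ 0.5042 -0.2907  0.0627]
tcp [ 0.602  -0.1964  0.107 ]
```

arm_command([
  [0.15, 0, 0.22],
  [0.15, 0, 0.24],
  [0.12, 0, 0.25],
  [0.1, 0, 0.25],
  [0, 0, 0],
  [0, 0, 0],
  [0, 0, 0],
  [0, 0, 0],
  [0, 0, 0],
  [0, 0, 0],
], spin=[0, 0, 0, 0, 0, 0, 0, 0, 0, 0])

```text
time: 13.85
eef_pos: [0.6162, -0.1971, 0.0797]
ee_rot: [-0.0, 1.0, -0.021, -0.0]
ft_force: [-0.8, 0.2, -0.5]
gripper_width: 0.193
finger_force: 23.7
```

```bash
python3 -c "
from axis import *
go([.6216,-.1971,.060]); axis(zmin=.04); axis('top',zmin=.03)
im,d=viewer.get_image('scene')
cv2.imwrite('pics/s5.png',cv2.resize(im[180:320,70:220],None,fx=4,fy=4,interpolation=2))"
```

```text
t 13.85 pos [ 0.6162 -0.1971  0.0797] yaw_x -2.44 tilt [-0.001 -0.    -1.   ] units [ 0.18 -0.01  0.66] F [-0.8  0.2 -0.5] w 0.193 23.661915957927704
scene 229 dir [-0.999  0.048  0.002] lo [ 0.5883 -0.2948  0.0623] hi [ 0.5036 -0.2908  0.0624]
scene 89 dir [ 0.951 -0.047  0.304] lo [ 0.5842 -0.1952  0.0841] hi [ 0.6302 -0.1975  0.0988]
tcp [ 0.6162 -0.1971  0.0797]
tcp [ 0.6163 -0.1971  0.0797]
```

View pics/s5.png

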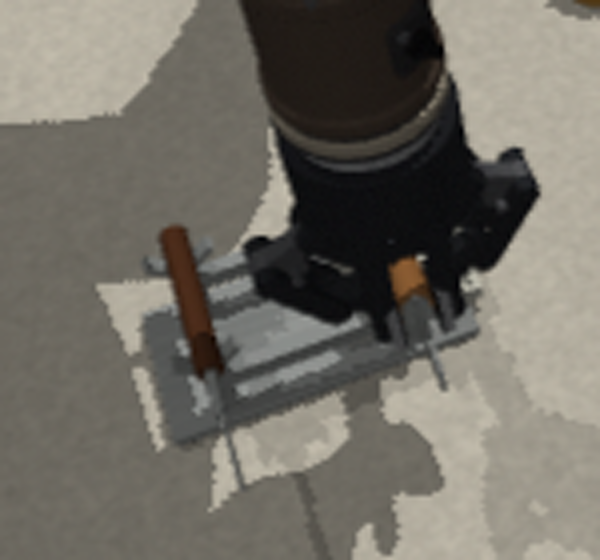

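The spatula now leans between the near notch and the fingers at about 18° from level, with the blade pointing away at (430,350). I'll lower gently.

arm_command([
  [0.05, 0, 0.1],
  [0.05, 0, 0.1],
  [0.03, 0, 0.1],
  [0.03, 0, 0.08],
  [0.02, 0, 0.07],
  [0, 0, 0],
  [0, 0, 0],
  [0, 0, 0],
  [0, 0, 0],
  [0, 0, 0],
], spin=[0, 0, 0, 0, 0, 0, 0, 0, 0, 0])

```text
time: 14.83
eef_pos: [0.6222, -0.1974, 0.0663]
ee_rot: [0.0, 1.0, -0.021, 0.0]
ft_force: [-1.3, 0.4, 0.3]
gripper_width: 0.194
finger_force: 22.6
```

```bash
python3 -c "
from axis import *
go([.6216,-.1971,.060]); axis(zmin=.04)"
```

```text
t 14.8333 pos [ 0.6222 -0.1974  0.0663] yaw_x -2.44 tilt [ 0.  0. -1.] units [-0.02 -0.01  0.21] F [-1.3  0.4  0.3] w 0.194 22.601444721221924
scene 232 dir [-0.999  0.034  0.009] lo [ 0.5898 -0.2945  0.0621] hi [ 0.5044 -0.2916  0.0629]
scene 83 dir [ 0.956 -0.219  0.194] lo [ 0.5819 -0.191   0.072 ] hi [ 0.6327 -0.2026  0.0823]
tcp [ 0.6222 -0.1974  0.0663]
```

arm_command([
  [0, 0, 0.03],
  [0, 0, 0.03],
  [0, 0, 0.03],
  [0, 0, 0.02],
  [0, 0, 0],
  [0, 0, 0],
  [0, 0, 0],
  [0, 0, 0],
  [0, 0, 0],
  [0, 0, 0],
], spin=[0, 0, 0, 0, 0, 0, 0, 0, 0, 0])

```text
time: 15.72
eef_pos: [0.6227, -0.1975, 0.0631]
ee_rot: [0.0, 1.0, -0.021, 0.001]
ft_force: [0.8, 0.4, 0.1]
gripper_width: 0.195
finger_force: 22.5
```

arm_command([
  [0, 0, 0.03],
  [0, 0, 0.03],
  [0, 0, 0.02],
  [0, 0, 0],
  [0, 0, 0],
  [0, 0, 0],
  [0, 0, 0],
  [0, 0, 0],
  [0, 0, 0],
  [0, 0, 0],
], spin=[0, 0, 0, 0, 0, 0, 0, 0, 0, 0])

```text
time: 16.55
eef_pos: [0.6222, -0.1975, 0.0605]
ee_rot: [0.0, 1.0, -0.021, -0.0]
ft_force: [0.1, -0.0, 0.7]
gripper_width: 0.195
finger_force: 22.5
```

```bash
python3 -c "
from axis import *
go([.6216,-.1971,.060]); axis(zmin=.04);axis(zmin=.04)"
```

```text
t 16.55 pos [ 0.6222 -0.1975  0.0605] yaw_x -2.44 tilt [-0.  0. -1.] units [-0.02 -0.01  0.02] F [ 0.1 -0.   0.7] w 0.195 22.48693585395813
scene 229 dir [-0.999  0.046  0.003] lo [ 0.589  -0.2947  0.0623] hi [ 0.5038 -0.2908  0.0626]
scene 85 dir [ 0.982 -0.13   0.137] lo [ 0.5983 -0.1949  0.0714] hi [ 0.6318 -0.1994  0.0761]
tcp [ 0.6222 -0.1975  0.0605]
scene 227 dir [-0.999  0.045  0.005] lo [ 0.5885 -0.2947  0.0621] hi [ 0.5039 -0.2909  0.0626]
scene 84 dir [0.99  0.126 0.068] lo [ 0.5987 -0.1971  0.0715] hi [ 0.6307 -0.193   0.0737]
tcp [ 0.6222 -0.1975  0.0605]
```

arm_command([
  [0, 0, 0.02],
  [0, 0, 0.02],
  [0, 0, 0.02],
  [0, 0, 0],
  [0, 0, 0],
  [0, 0, 0],
  [0, 0, 0],
  [0, 0, 0],
  [0, 0, 0],
  [0, 0, 0],
], spin=[0, 0, 0, 0, 0, 0, 0, 0, 0, 0])

```text
time: 17.48
eef_pos: [0.6222, -0.1974, 0.0587]
ee_rot: [-0.0, 1.0, -0.021, -0.0]
ft_force: [1.1, -0.0, 0.8]
gripper_width: 0.195
finger_force: 22.5
```

arm_command([
  [0, 0, 0.02],
  [0, 0, 0.02],
  [0, 0, 0],
  [0, 0, 0],
  [0, 0, 0],
  [0, 0, 0],
  [0, 0, 0],
  [0, 0, 0],
  [0, 0, 0],
  [0, 0, 0],
], spin=[0, 0, 0, 0, 0, 0, 0, 0, 0, 0])

```text
time: 18.32
eef_pos: [0.6222, -0.1974, 0.0575]
ee_rot: [-0.0, 1.0, -0.021, 0.0]
ft_force: [1.3, -0.2, 1.8]
gripper_width: 0.195
finger_force: 22.5
```

```bash
python3 -c "
from axis import *
go([.6216,-.1971,.060]); axis(zmin=.04);axis(zmin=.04); print([robot.get_state()[k].round(2) for k in ('ft_force','torque')])"
```

```text
t 18.3167 pos [ 0.6222 -0.1974  0.0575] yaw_x -2.44 tilt [ 0. -0. -1.] units [-0.02 -0.01 -0.08] F [ 1.3 -0.2  1.8] w 0.195 22.475311160087585
scene 226 dir [-0.999  0.042  0.004] lo [ 0.5892 -0.2946  0.0622] hi [ 0.5049 -0.291   0.0625]
scene 86 dir [0.93  0.332 0.158] lo [ 0.6008 -0.201   0.0686] hi [ 0.631  -0.1903  0.0737]
tcp [ 0.6222 -0.1974  0.0575]
scene 230 dir [ 0.998 -0.056  0.   ] lo [ 0.5047 -0.2902  0.0627] hi [ 0.589  -0.2949  0.0627]
scene 84 dir [ 0.97  -0.217  0.107] lo [ 0.5952 -0.1934  0.0674] hi [ 0.6315 -0.2015  0.0714]
tcp [ 0.6222 -0.1974  0.0575]
[array([ 1.28, -0.38,  0.44]), array([ 0.04, -0.14, -0.09])]
```

arm_command([
  [0, 0, 0.02],
  [0, 0, 0.02],
  [0, 0, 0],
  [0, 0, 0],
  [0, 0, 0],
  [0, 0, 0],
  [0, 0, 0],
  [0, 0, 0],
  [0, 0, 0],
  [0, 0, 0],
], spin=[0, 0, 0, 0, 0, 0, 0, 0, 0, 0])

```text
time: 19.25
eef_pos: [0.6222, -0.1974, 0.0563]
ee_rot: [-0.0, 1.0, -0.021, 0.0]
ft_force: [0.7, 0.3, 2.5]
gripper_width: 0.193
finger_force: 22.5
```

arm_command([
  [0, 0, 0.02],
  [0, 0, 0.02],
  [0, 0, 0],
  [0, 0, 0],
  [0, 0, 0],
  [0, 0, 0],
  [0, 0, 0],
  [0, 0, 0],
  [0, 0, 0],
  [0, 0, 0],
], spin=[0, 0, 0, 0, 0, 0, 0, 0, 0, 0])

```text
time: 20.08
eef_pos: [0.6224, -0.1974, 0.0551]
ee_rot: [-0.0, 1.0, -0.021, 0.0]
ft_force: [2.3, 1.7, 4.0]
gripper_width: 0.195
finger_force: 22.6
```

```bash
python3 -c "
from axis import *
go([.6216,-.1971,.060]); 
for i in range(4): axis(zmin=.04); print([robot.get_state()[k].round(2) for k in ('ft_force','torque')])" | grep -v 'scene 2'
```

```text
t 20.0833 pos [ 0.6224 -0.1974  0.0551] yaw_x -2.44 tilt [ 0. -0. -1.] units [-0.03 -0.01 -0.16] F [2.3 1.7 4. ] w 0.195 22.62498825788498
scene 86 dir [0.955 0.045 0.292] lo [ 0.6003 -0.1971  0.0644] hi [ 0.6323 -0.1956  0.0742]
tcp [ 0.6224 -0.1974  0.0551]
[array([2.8 , 0.32, 2.83]), array([ 0.27, -0.16, -0.03])]
scene 87 dir [0.963 0.07  0.258] lo [ 0.5994 -0.1973  0.0644] hi [ 0.6313 -0.195   0.073 ]
tcp [ 0.6224 -0.1974  0.0551]
[array([1.86, 1.9 , 4.14]), array([ 0.26, -0.18, -0.07])]
scene 88 dir [0.941 0.324 0.097] lo [ 0.601  -0.2002  0.0661] hi [ 0.6351 -0.1885  0.0696]
tcp [ 0.6224 -0.1974  0.0551]
[array([1.62, 1.78, 3.87]), array([ 0.31, -0.14, -0.05])]
scene 86 dir [-0.982  0.184  0.048] lo [ 0.6282 -0.1999  0.0663] hi [ 0.5985 -0.1943  0.0677]
tcp [ 0.6224 -0.1974  0.0551]
[array([2.02, 2.92, 3.4 ]), array([ 0.26, -0.15, -0.07])]
```

Contact with the far notch has built up to about 4 N and the handle axis is at about 60 mm. I'll release and then rise.

arm_command([
  [0, 0, 0],
  [0, 0, 0],
  [0, 0, 0],
  [0, 0, 0],
  [0, 0, 0],
  [0, 0, 0],
  [0, 0, 0],
  [0, 0, 0],
  [0, 0, 0],
  [0, 0, 0],
], spin=[0, 0, 0, 0, 0, 0, 0, 0, 0, 0], grip=0.7)

```text
time: 21.12
eef_pos: [0.6222, -0.1975, 0.0551]
ee_rot: [0.0, 1.0, -0.021, 0.0]
ft_force: [-0.5, 0.0, 0.1]
gripper_width: 0.694
finger_force: 0.0
```

arm_command([
  [0, 0, -0.1],
  [0, 0, -0.3],
  [0, 0, -0.6],
  [0, 0, -0.8],
  [0, 0, -0.8],
  [0, 0, -0.8],
  [0, 0, -0.8],
  [0, 0, -0.8],
  [0, 0, -0.8],
  [0, 0, -0.8],
], spin=[0, 0, 0, 0, 0, 0, 0, 0, 0, 0])

```text
time: 21.95
eef_pos: [0.6222, -0.1974, 0.2554]
ee_rot: [0.0, 1.0, -0.021, 0.001]
ft_force: [1.0, -0.9, -0.3]
gripper_width: 0.698
finger_force: 0.0
```

arm_command([
  [0, 1, 0],
  [0, 1, 0],
  [0, 1, 0],
  [0, 1, 0],
  [0, 1, 0],
  [0, 1, 0],
  [0, 0.5, 0],
  [0, 0, 0],
  [0, 0, 0],
  [0, 0, 0],
], spin=[0, 0, 0, 0, 0, 0, 0, 0, 0, 0])

```text
time: 22.78
eef_pos: [0.6141, -0.3908, 0.2532]
ee_rot: [-0.001, 1.0, -0.021, -0.0]
ft_force: [-0.3, 0.3, 0.4]
gripper_width: 0.7
finger_force: 0.0
```

```bash
python3 -c "
from h import *
go([.6216,-.1971,.060])
for c in ('scene','top'):
    im,d=viewer.get_image(c);P=cloud(c,d)
    hsv=cv2.cvtColor(im,cv2.COLOR_BGR2HSV)
    m=((hsv[...,1]>110)&(d>0)&(abs(P[...,0]-.56)<.12)&(abs(P[...,1]+.25)<.1)&(P[...,2]>.03)).astype(np.uint8)
    n,l=cv2.connectedComponents(m)
    for i in range(1,n):
        g=P[l==i]
        if len(g)<20: continue
        L=cv2.fitLine(g.astype(np.float32),cv2.DIST_HUBER,0,.01,.01).ravel(); v=L[:3]*np.sign(L[0]); t=(g-L[3:])@v
        print(c,len(g),v.round(3),(L[3:]+v*t.min()).round(4),(L[3:]+v*t.max()).round(4))
    for nme in ('spatula','burnisher','knife','jar','cast'): print(nme,[(np.round(world(c,r['point']),3).tolist(),round(r['p'],2)) for r in find_in(nme,c)[:2]])
    if c=='scene': cv2.imwrite('pics/s6.png',cv2.resize(im[80:320,50:400],None,fx=2.2,fy=2.2,interpolation=2))
"
```

```text
t 22.7833 pos [ 0.6141 -0.3908  0.2532] yaw_x -2.4 tilt [-0.    -0.001 -1.   ] units [-0.02 -6.45  6.45] F [-0.3  0.3  0.4] w 0.7 0.0
scene 407 [ 0.998 -0.06  -0.004] [ 0.5031 -0.1902  0.0677] [ 0.6219 -0.1973  0.0672]
scene 228 [ 0.999 -0.051 -0.009] [ 0.504  -0.2905  0.0627] [ 0.5889 -0.2949  0.062 ]
spatula [([0.565, -0.199, 0.063], 0.84)]
burnisher [([0.524, 0.155, 0.127], 0.55), ([0.568, -0.198, 0.067], 0.51)]
knife [([0.557, -0.261, 0.008], 0.49)]
jar [([0.745, -0.025, 0.079], 0.77)]
cast [([0.387, -0.013, 0.02], 0.67), ([0.743, -0.023, 0.08], 0.52)]
top 247 [ 0.999 -0.045 -0.001] [ 0.5045 -0.1899  0.0675] [ 0.6186 -0.195   0.0674]
top 123 [ 0.999 -0.053  0.009] [ 0.5051 -0.2897  0.0631] [ 0.5843 -0.2939  0.0638]
spatula [([0.56, -0.195, 0.07], 0.72)]
burnisher []
knife [([0.556, -0.29, 0.065], 0.54), ([0.553, -0.261, 0.01], 0.46)]
jar [([0.548, -0.26, 0.011], 0.69), ([0.725, -0.018, 0.084], 0.63)]
cast [([0.56, -0.197, 0.069], 0.62), ([0.378, -0.009, 0.024], 0.59)]
```

View pics/s6.png

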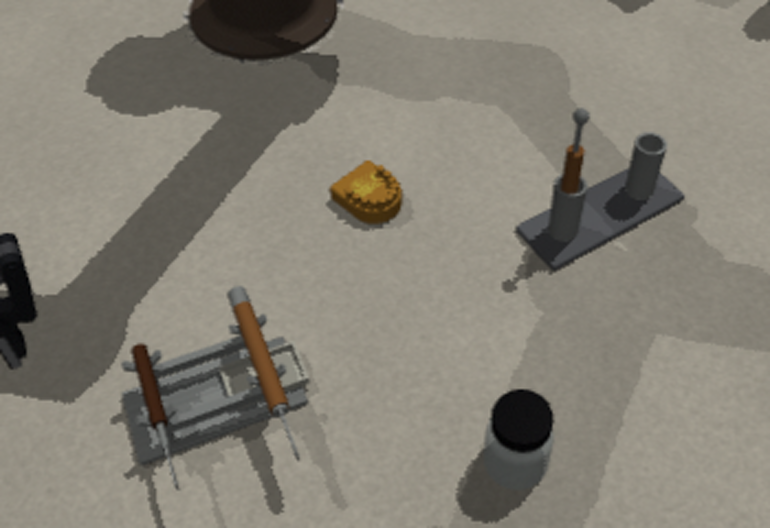

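The spatula lies level in both notches of the free place with the blade pointing away (285,430). The knife, burnisher, jar and cast are where they were. The estimated balance point is about 5 mm from the middle of the place, inside the 25 mm allowed.

```bash
python3 -c "
from bench import robot
print(robot.job_done())"
```

```text
the job is handed in; nothing more can be done
None
```

I pulled the spatula from its cup and laid it level in both notches of the free place, blade pointing away, with its balance point about 5 mm from midway by camera estimate; nothing else was moved, and the job is handed in (no verdict was returned).

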